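Build the tiered serving stand for the tasting

TASK

Build the serving stand for the tasting on the round cork mat: the large tier centred on the mat, then the medium tier centred on the large one's post, then the small tier on the medium one's post, and last the nearer of the two striped beakers, upright and centred on top of the small tier's post. Set each down and let go before the next, and leave the other things on the table where they are.

Things in the scene. Friction and masses are not known exactly. Their poses are not given: they have to be found in the camera images.
- cork_mat: round cork mat, 170 mm across, 6 mm thick, fixed to the table. Origin: centre of its underside, at table height; its top is 6 mm above the origin.
- tier_large: large tier of a serving stand: a round wooden board, 150 mm across and 12 mm thick, with a pale upright round post in its middle, 42 mm across, 48 mm high, flat on top (60 mm in all; the brass ring round the post's foot is only trim, 5 mm high). Pick it up by the post. Loose, upright. Origin: centre of its underside; z up along the post.
- tier_medium: medium tier of a serving stand: a round wooden board, 115 mm across and 12 mm thick, with a pale upright round post in its middle, 42 mm across, 48 mm high, flat on top (60 mm in all; the brass ring round the post's foot is only trim, 5 mm high). Pick it up by the post. Loose, upright. Origin: centre of its underside; z up along the post.
- tier_small: small tier of a serving stand: a round wooden board, 80 mm across and 12 mm thick, with a pale upright round post in its middle, 42 mm across, 48 mm high, flat on top (60 mm in all; the brass ring round the post's foot is only trim, 5 mm high). Pick it up by the post. Loose, upright. Origin: centre of its underside; z up along the post.
- beaker: small stoneware beaker, cream with a dark band round its belly, 63 mm across at its widest, 80 mm high, loose, upright, somewhere among the tiers and mat (a like one stands at the far edge of the table behind the bottles: not that one); grip it across its sides from above. Origin: centre of its underside; z up.
- stopper: bystander, loose: grey bottle stopper standing on its crown, cork up, 31 mm across, 56 mm high. Origin: centre of its underside.
- matchbox: bystander, loose: matchbox lying flat, 36 x 54 x 16 mm. Origin: centre of its underside.
- foil_cutter: bystander, loose: black foil cutter lying flat, 33 x 46 x 14 mm. Origin: centre of its underside.
- drip_collar: bystander, loose: yellowish drip ring lying flat, 44 mm across, 12 mm high. Origin: centre of its underside.
- corkscrew: bystander, loose: winged corkscrew standing upright on its bell, 43 x 65 x 125 mm. Origin: centre of its underside.
There are look-alikes about, which are no part of the job. Leave any turquoise look-alike of the tier_small alone.

How it is judged:
On the way, in this order (a step that is already met when the one before it is completed fails the run):
1. the large tier stands centred on the cork mat and is let go (horizontal distance between tier_large and cork_mat below 0.015 m and z of tier_large in the frame of cork_mat between 0.002 and 0.01 m and angle between tier_large's own z axis and vertical below 0.08 rad and contact force between tier_large and the fingers below 0.05 N and linear speed of tier_large below 0.03 m/s), for 0.2 s.
2. the medium tier stands centred on the large tier's post and is let go (horizontal distance between tier_medium and tier_large below 0.012 m and z of tier_medium in the frame of tier_large between 0.056 and 0.064 m and angle between tier_medium's own z axis and vertical below 0.08 rad and contact force between tier_medium and the fingers below 0.05 N and linear speed of tier_medium below 0.03 m/s), for 0.2 s.
3. the small tier stands centred on the medium tier's post and is let go (horizontal distance between tier_small and tier_medium below 0.012 m and z of tier_small in the frame of tier_medium between 0.056 and 0.064 m and angle between tier_small's own z axis and vertical below 0.08 rad and contact force between tier_small and the fingers below 0.05 N and linear speed of tier_small below 0.03 m/s), for 0.2 s.
4. the beaker stands centred on the small tier's post and is let go (horizontal distance between beaker and tier_small below 0.012 m and z of beaker in the frame of tier_small between 0.056 and 0.064 m and angle between beaker's own z axis and vertical below 0.08 rad and contact force between beaker and the fingers below 0.05 N and linear speed of beaker below 0.03 m/s), for 0.2 s.
At the end, for the whole second after the job is handed in: Large tier on the mat (centres within 15 mm), medium tier on its post, small tier on the medium one's post, beaker on the small one's post, each within 12 mm of the centre below and resting on it (height right to 4 mm); all upright within 0.08 rad, released, at rest (all of step 1 and all of step 2 and all of step 3 and all of step 4); the robot touches nothing.
It fails at once if a bystander (stopper, matchbox, foil cutter, drip ring or corkscrew) is pushed or knocked more than 30 mm from its place (distance of any of stopper, matchbox, foil_cutter, drip_collar, corkscrew from where it was at the start of the episode above 0.03 m).
It fails at once if the stopper or the corkscrew is knocked over (angle between any of stopper, corkscrew's own z axis and vertical above 0.5 rad).
It also fails if it takes over 128 s, if anything falls off the work surface, if the arm or the gripper's body presses on something with over 40 N, if the wrist force passes 120 N, or if a joint passes its speed limit or range.

ROBOT

A 7-joint arm with a two-finger parallel gripper is mounted at the origin on a cart in front of the work surface, level with it; the furniture and walls round the work are solid. World frame = base frame: x ahead of the robot, y to its left, z up, the work surface at z = 0. Lengths are in m, angles in rad, forces in N, time in s.
With the tool pointing down it reaches from about 0.375 to 0.925 m from the base axis. Payload 3.1 kg.
Tool frame: the origin (TCP) lies between the finger pads; the fingertips stand 19 mm ahead of it and the grasp point (between the pads) is the TCP; z points along the fingers, y is the direction in which the jaws open and shut (so a half turn about z gives the same grasp; the last joint's range is limited). The gripper opens to 85 mm and grips with 20 to 120 N. Pads are 22 mm wide; open, the fingers measure 114 mm over their backs; the gripper's body (76 mm by 85 mm) begins 54 mm behind the grasp point. The pads swing forward as they close: fully open they stand 13 mm farther back than shut.
Start: joints at [-1.422, 0.383, 0.044, 1.598, -0.018, 1.161, -0.05], TCP at [0.159, 0.63, 0.25] pointing down, gripper open.
Joint ranges: [-2.61, 2.61], [-0.41, 2.15], [-1.48, 1.57], [0, 2.5], [-1.57, 4.71], [0.05, 1.97], [-2.85, 2.85]. Speed limits (rad/s): [2.79, 2.79, 3.14, 3.14, 3.14, 3.14, 3.14].

INTERFACE

Orientations are given as a unit quaternion [x, y, z, w].
In Python, from bench import move_ptp, movel, move_j, move_gripper, pause, inverse_kinematics, read_camera, camera_params, MotionError, sign_off, look_for, tip_of, read_time_s, read_qpos, read_joint_vel, read_effort, read_eef_pos, read_tcp_rot, read_ft_force, read_ft_torque, read_finger_gap gives the robot as it stands. Calls block until the motion is done:
- move_ptp(position, orientation): joint-space move of the TCP to a pose.
- movel(position, orientation=None, speed=0.15): straight line of the TCP; orientation=None keeps the orientation; speed is the mean speed in m/s.
- move_j(angles): joint-space move.
- move_gripper(opening, effort=None): finger opening in m; effort is the grip in N (None keeps the last); returns when the fingers have stopped.
- pause(seconds).
- inverse_kinematics(position, orientation): joint angles nearest the present ones, or None.
- read_camera(name): name is "scene" or "side" or "wrist"; returns the picture (420x560x3 uint8, red, green, blue); there is no depth.
- camera_params(name): a dict with "K" (3x3 intrinsics, pixels), "camera_from_world" (4x4, takes a point from world to camera coordinates). Camera axes: x right, y down, z forward; pixel columns grow to the right and rows downward; lengths in m; the calibration is good to about 2 mm. A picture is of the moment at which its call begins: read the wrist's pose just before it. camera_params takes no time and is no camera call; for the wrist camera it gives the pose at the moment of the call.
A pose or a line that the arm cannot do raises MotionError and nothing moves.
- sign_off(): hands the job in, once; it reports no verdict.
Trained networks look in the newest picture that a camera, given by its name, has taken for a name from the list of things; names that differ only in an ending like _2 or _b are one class to them, and where a whole thing is asked for, a point or a joint stands for the part that bears it (a point fixed in the world has none). Each returns a list of dicts, best first, with "confidence" (0 to 1); they miss things now and then, are a little off and sometimes report something else, mostly with a low value. They report only what shows in the picture. A call takes as long as a camera call. They do not tell look-alikes from the thing itself.
- look_for(camera, name): "at" ([column, row] in pixels, amid what is visible of it).
- tip_of(camera, name): "at" ([column, row] in pixels: a listed point, or the origin of a listed thing).
Readings, each from a call of its own:
- read_time_s(): time.
- read_qpos(): joint angles.
- read_joint_vel(): joint speeds.
- read_effort(): joint torques, N m.
- read_eef_pos(): TCP position.
- read_tcp_rot(): TCP orientation.
- read_ft_force(): force on the tool from outside, world axes, zero at the start.
- read_ft_torque(): the same for the moment, N m.
- read_finger_gap(): finger opening in m.
Only numpy, scipy, OpenCV 4.12 (cv2) and the standard library are available. Lean on these libraries where they do the work, as an engineer would, in place of code of your own. Each camera call takes 0.05 s, during which the arm holds its last target. There are 200 camera calls.

## Working session

There is one attempt and no reset: what is moved stays moved. The work goes in short steps, each a Python script; the robot and the scene stay as the last script left them, time stands still between calls to the robot, and variables do not carry over. Pictures are saved under pics/ and viewed, about 12 in all and at most 16, crops included, and the job is handed in when it is done.

```bash
mkdir -p pics
cat > h.py <<'E'
import numpy as np, cv2
from bench import *
def snap(cam,fn=None):
    im=read_camera(cam)
    if fn: cv2.imwrite('pics/'+fn,im[:,:,::-1])
    return im
def ray(cam,px,z,P=None):
    P=P or camera_params(cam); K=np.array(P["K"]);T=np.array(P["camera_from_world"])
    d=T[:3,:3].T@np.linalg.solve(K,[px[0],px[1],1.]); c=-T[:3,:3].T@T[:3,3]
    return c+d*(z-c[2])/d[2]
def proj(cam,p,P=None):
    P=P or camera_params(cam); q=np.array(P["camera_from_world"])@np.r_[p,1]; q=np.array(P["K"])@q[:3]; return q[:2]/q[2]
E
python3 - <<'E'
from h import *
print(read_time_s(),read_tcp_rot(),read_eef_pos(),read_finger_gap())
for c in ("scene","side","wrist"):
    snap(c,c+'0.png')
    P=camera_params(c);T=np.array(P["camera_from_world"]);print(c,-T[:3,:3].T@T[:3,3],P["K"][0])
    for n in "cork_mat tier_large tier_medium tier_small beaker stopper matchbox foil_cutter drip_collar corkscrew".split():
        r=tip_of(c,n)
        print(n,[(np.round(o["at"]).tolist(),round(o["confidence"],2),np.round(ray(c,o["at"],0)[:2],3).tolist()) for o in r[:4]])
E
```

```text
0.0 [ 1.23012201e-01  9.92404281e-01 -1.31584303e-03 -9.55768104e-05] [0.15853596 0.62944601 0.24886257] 0.08549105580355655
scene [0.12587487 0.47687006 0.88891215] [416.30185929   0.         281.35421485]
cork_mat [([302.0, 246.0], 0.7, [0.482, 0.017])]
tier_large [([369.0, 171.0], 0.73, [0.514, -0.315]), ([296.0, 171.0], 0.26, [0.667, -0.167])]
tier_medium [([215.0, 330.0], 0.96, [0.475, 0.314])]
tier_small [([184.0, 274.0], 0.81, [0.635, 0.273]), ([180.0, 230.0], 0.57, [0.747, 0.199])]
beaker [([223.0, 240.0], 0.59, [0.64, 0.142])]
stopper [([276.0, 221.0], 0.64, [0.583, 0.005])]
matchbox []
foil_cutter [([343.0, 207.0], 0.66, [0.485, -0.155])]
drip_collar [([241.0, 192.0], 0.43, [0.725, 0.0]), ([298.0, 174.0], 0.41, [0.656, -0.162])]
corkscrew [([242.0, 194.0], 0.66, [0.718, 0.0]), ([365.0, 172.0], 0.59, [0.518, -0.302]), ([331.0, 134.0], 0.53, [0.693, -0.362])]
side [0.5245089  0.7584353  0.66354969] [438.78903147   0.         273.53471222]
cork_mat [([320.0, 247.0], 0.61, [0.478, 0.025])]
tier_large [([306.0, 162.0], 0.64, [0.516, -0.334])]
tier_medium [([320.0, 358.0], 0.78, [0.481, 0.31])]
tier_small [([234.0, 337.0], 0.98, [0.633, 0.278]), ([180.0, 303.0], 0.86, [0.751, 0.206]), ([247.0, 197.0], 0.57, [0.664, -0.153])]
beaker [([241.0, 281.0], 0.88, [0.641, 0.14])]
stopper [([269.0, 236.0], 0.64, [0.594, -0.004]), ([320.0, 358.0], 0.4, [0.48, 0.31])]
matchbox [([320.0, 290.0], 0.67, [0.478, 0.154])]
foil_cutter []
drip_collar [([214.0, 237.0], 0.63, [0.72, 0.009])]
corkscrew [([250.0, 156.0], 0.61, [0.679, -0.358])]
wrist [0.08871749 0.64611011 0.37394955] [311.15505339   0.         278.63537326]
cork_mat []
tier_large []
tier_medium []
tier_small []
beaker []
stopper []
matchbox []
foil_cutter []
drip_collar []
corkscrew []
```

View pics/scene0.png

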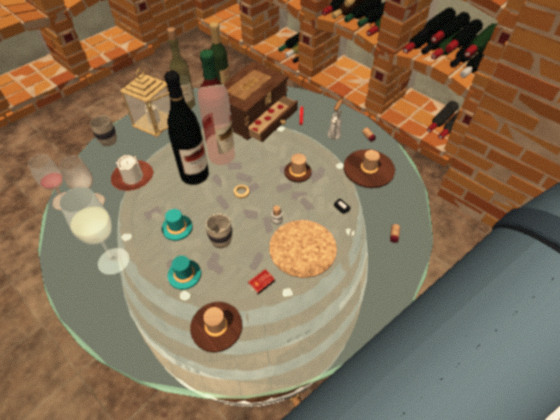

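View pics/side0.png

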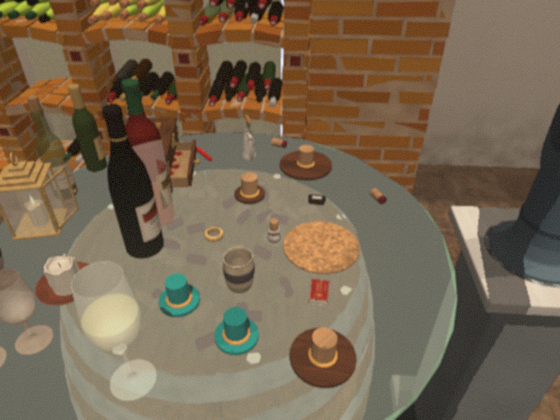

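Candidates in scene view:
- **Wooden tiers:** (215,325), (298,170) and (369,165). By depth-scaled size these are medium, small and large.
- **Turquoise look-alikes:** (184,270) and (176,223), not to be touched.
- **Beakers:** near one at (219,231), far one at (104,130), which is not the one to use.

The side view agrees with these positions. Next I'll sweep the wrist camera over each target.

```bash
cat >> h.py <<'E'
def ori(yaw): # tool pointing down, tool x at world yaw
    t=yaw/2; return [np.cos(t),np.sin(t),0,0]
def nat(p,off=np.pi/2): return ori(np.arctan2(p[1],p[0])+off)
E
python3 - <<'E'
from h import *
import json
T=dict(tier_medium=(.49,.30),beaker=(.64,.14),cork_mat=(.48,.02),tier_small=(.65,-.155),tier_large=(.51,-.31))
tiles=[];PP={}
for n,p in T.items():
    move_ptp([*p,.27],nat(p)); pause(.2)
    P=camera_params("wrist"); im=snap("wrist",'w_'+n+'.png'); PP[n]={k:np.array(v).tolist() for k,v in P.items() if k in("K","camera_from_world")}
    r=tip_of("wrist",n); print(n,read_time_s(),[(np.round(o["at"]).tolist(),round(o["confidence"],2),np.round(ray("wrist",o["at"],0,P)[:2],4).tolist()) for o in r[:3]])
    tiles.append(cv2.resize(im,(400,300)))
json.dump(PP,open('pp.json','w'))
cv2.imwrite('pics/m1.png',np.vstack([np.hstack(tiles[:2]),np.hstack(tiles[2:4])])[:,:,::-1])
E
```

```text
tier_medium 3.6583 [([271.0, 165.0], 0.89, [0.4744, 0.3055])]
beaker 4.8417 []
cork_mat 5.9583 []
tier_small 7.225 [([286.0, 179.0], 0.73, [0.6579, -0.1614])]
tier_large 8.375 [([285.0, 180.0], 0.83, [0.5164, -0.319])]
```

View pics/m1.png

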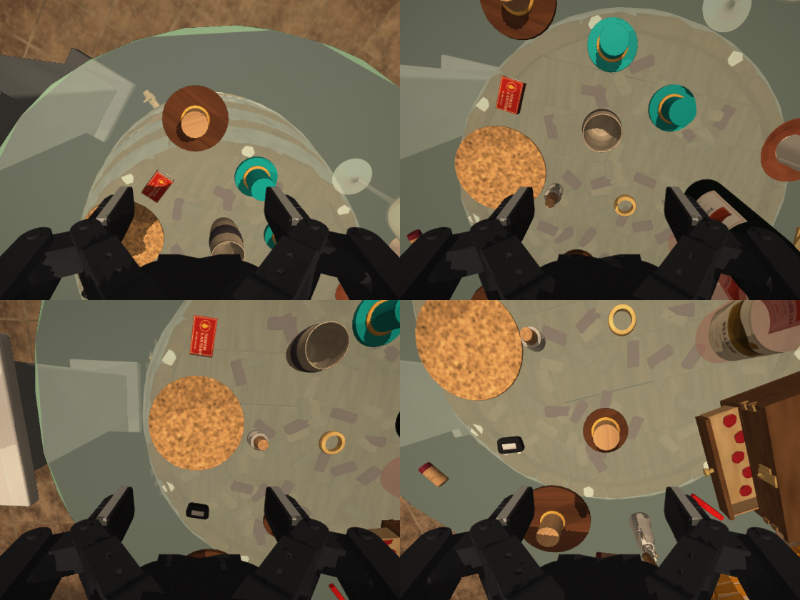

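View pics/w_tier_large.png

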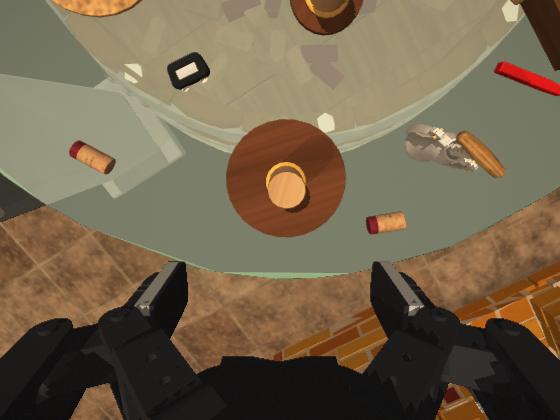

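The wrist montage shows the wooden medium tier at about (195,118), the near beaker at (602,130), the mat at (197,423), and the wooden small tier at (606,430) with its post top at (606,434). The large picture has the large tier's board at (286,178) and its post top at (286,190), with a corkscrew and loose corks nearby. The grasps are clear. I'll refine the centres by colour segmentation.

```bash
cat >> h.py <<'E'
def blob(im,seed,kind):
    """ellipse centre & axes of the colour blob nearest to seed. kind: board / post / mat"""
    hsv=cv2.cvtColor(cv2.GaussianBlur(im,(3,3),0),cv2.COLOR_RGB2HSV).astype(int)
    H,S,V=hsv[...,0],hsv[...,1],hsv[...,2]
    if kind=='board': m=(H<16)&(S>90)&(V<135)&(V>30)
    elif kind=='post': m=(H<20)&(S>60)&(V>165)
    else: m=(H<25)&(S>90)&(V>110)
    yy,xx=np.indices(m.shape); m=(m&(np.hypot(xx-seed[0],yy-seed[1])<100)).astype(np.uint8)
    if kind!='post': m=cv2.morphologyEx(m,cv2.MORPH_OPEN,np.ones((5,5)))
    n,l,st,c=cv2.connectedComponentsWithStats(m)
    i=max(range(1,n),key=lambda i:st[i,4]-20*np.hypot(*(c[i]-seed)))
    cs,_=cv2.findContours((l==i).astype(np.uint8),cv2.RETR_EXTERNAL,cv2.CHAIN_APPROX_NONE)
    return cv2.fitEllipse(cv2.convexHull(np.vstack(cs)))
E
python3 - <<'E'
from h import *
import json
PP=json.load(open('pp.json'))
for n,f,s,k,z in [('tier_large','tier_large',(286,178),'board',.012),('tier_large','tier_large',(286,190),'post',.06),
 ('tier_small','tier_small',(288,180),'board',.012),('tier_small','tier_small',(288,188),'post',.06),
 ('tier_medium','tier_medium',(273,165),'board',.012),('tier_medium','tier_medium',(273,173),'post',.06),
 ('cork_mat','cork_mat',(276,172),'mat',.006)]:
    im=cv2.imread(f'pics/w_{f}.png')[:,:,::-1]; P=PP[f]
    e=blob(im,s,k); r=ray('wrist',e[0],z,P); T=np.array(P["camera_from_world"]); dep=(T@np.r_[r,1])[2]
    print(n,k,np.round(e[0]),'dia mm',np.round(np.array(e[1])*dep/P["K"][0][0]*1000),np.round(r[:2],4))
print(ray('wrist',(282,181),.08,PP['beaker'])) # beaker rim guess
print(read_qpos())
E
```

```text
tier_large board [285. 178.] dia mm [146. 149.] [ 0.5192 -0.3149]
tier_large post [286. 185.] dia mm [44. 51.] [ 0.5196 -0.3126]
tier_small board [287. 182.] dia mm [78. 79.] [ 0.6592 -0.1632]
tier_small post [288. 186.] dia mm [44. 50.] [ 0.6595 -0.1582]
tier_medium board [273. 165.] dia mm [113. 114.] [0.4758 0.3083]
tier_medium post [273. 170.] dia mm [44. 49.] [0.4749 0.3109]
cork_mat mat [274. 172.] dia mm [169. 170.] [0.4766 0.0242]
[0.64042324 0.1510461  0.08      ]
[-0.35721881  0.43043354  1.06725943  1.7441395  -0.40131279  1.20789737
  0.27552147]
```

```bash
cat >> h.py <<'E'
def pick(p,h,off=np.pi/2,lift=.2,open_=.085,eff=60,base=0.):
    q=nat(p,off); move_gripper(open_); move_ptp([*p,base+h+.1],q); movel([*p,base+h],q,.1); pause(.1)
    f0=read_ft_force(); move_gripper(0.,eff); pause(.2); print('gap',read_finger_gap())
    movel([*p,base+h+.03],q,.06); pause(.2); print('lift dF',np.round(read_ft_force()-f0,2),'gap',read_finger_gap())
    movel([*p,lift],q,.15)
def place(p,h,base,off=np.pi/2,zt=.2,opening=.085):
    """lower until contact, release, back off straight up"""
    q=nat(p,off); movel([*p,zt],q,.12); movel([*p,base+h+.008],q,.08); pause(.3)
    f0=read_ft_force()[2]; z=base+h+.008
    while z>base+h-.004:
        z-=.001; movel([*p,z],q,.02); pause(.05)
        if read_ft_force()[2]-f0>3: break
    print('contact z-off',round(z-base-h,4),'F',np.round(read_ft_force(),1))
    move_gripper(opening); pause(.3); movel([*p,base+h+.1],q,.1); pause(.2); print('t',read_time_s())
E
python3 - <<'E'
from h import *
pick((.5192,-.3149),.042)
place((.4766,.0242),.042,.006)
p=(.47,-.05); move_ptp([*p,.3],nat(p)); pause(.2)
P=camera_params('wrist'); im=snap('wrist','w2.png')
for n in('tier_large','cork_mat'): print([(o['at'],o['confidence']) for o in tip_of('wrist',n)], proj('wrist',[.4766,.0242,.006],P))
s=proj('wrist',[.4766,.0242,.018],P)
e=blob(im,s,'board');print(e,ray('wrist',e[0],.018,P))
snap('scene','s2.png'); cv2.imwrite('pics/m2.png',np.hstack([im,snap('scene')])[:,:,::-1][:, :, :]);
E
python3 -c "
import cv2;i=cv2.imread('pics/m2.png');cv2.imwrite('pics/m2.png',cv2.resize(i,(800,300)))"
```

```text
gap 0.04073264061383102
lift dF [-0.4   0.13 -4.2 ] gap 0.041006740777640216
contact z-off -0.0 F [-1.6 -1.   3. ]
t 22.75
[([281.5, 119.5], 0.88)] [279.05104324 113.3046614 ]
[] [279.05104324 113.3046614 ]
((279.9768981933594, 114.35328674316406), (118.5761489868164, 126.33814239501953), 178.1366729736328) [0.47763277 0.0227759  0.018     ]
```

View pics/m2.png

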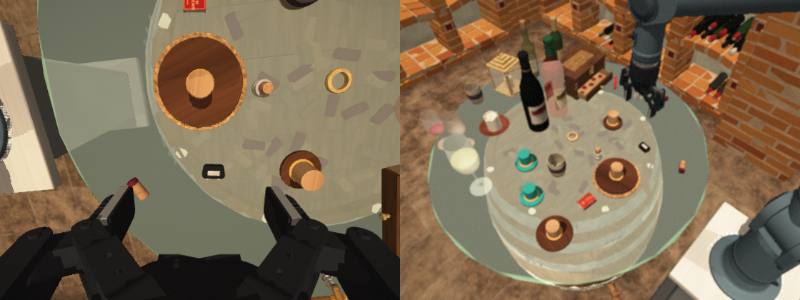

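The large tier sits evenly on the mat at (200,82) in the wrist view, with an even cork rim all round. Next is the medium tier.

Run:
```python
from h import *
pick((.4758,.3083),.042,lift=.22)
place((.4776,.0228),.042,.066,zt=.22)
p=(.47,-.06); move_ptp([*p,.32],nat(p)); pause(.2)
P=camera_params('wrist'); im=snap('wrist')
s=proj('wrist',[.4776,.0228,.078],P)
e=blob(im,s,'board');print(e,ray('wrist',e[0],.078,P))
side=snap('side')
for c in('wrist','side'): print(c,[(o['at'],ray(c,o['at'],.066,P if c=='wrist' else None)) for o in tip_of(c,'tier_medium')[:2]])
cv2.imwrite('pics/m3.png',cv2.resize(np.hstack([im,side]),(800,300))[:,:,::-1])
```

```text
gap 0.04041923800658164
lift dF [ 0.77 -0.02 -1.63] gap 0.04068600587032364
contact z-off 0.0 F [-3.6 -0.2  5. ]
t 38.3417
((277.6323547363281, 107.97254180908203), (113.32734680175781, 126.21472930908203), 176.64474487304688) [0.47795674 0.01921156 0.078     ]
wrist [([276.0, 107.2], array([0.47617052, 0.02053207, 0.066     ]))]
side [([321.1, 224.7], array([0.47927903, 0.02679373, 0.066     ]))]
```

View pics/m3.png

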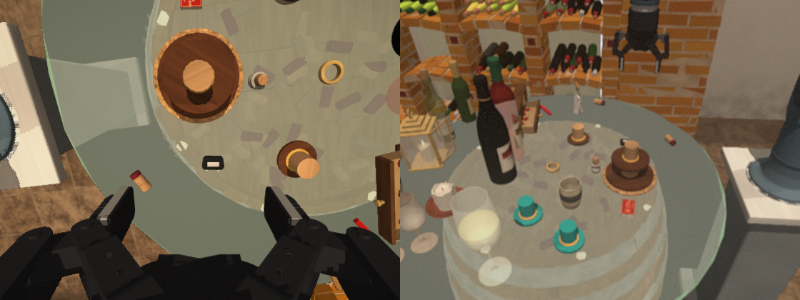

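Run:
```python
from h import *
p=(.472,-.03); move_ptp([*p,.34],nat(p)); pause(.2)
P=camera_params('wrist'); im=snap('wrist','w4.png')
s=proj('wrist',[.4776,.0228,.126],P)
e=blob(im,s,'post');r=ray('wrist',e[0],.126,P);print(s,e,r)
x,y=s.astype(int); print(x,y)
cv2.imwrite('pics/c4.png',cv2.resize(im[max(0,y-100):y+100,x-130:x+130],None,fx=3,fy=3)[:,:,::-1])
```

```text
[280.71767798 132.47079997] ((281.1761779785156, 132.55233764648438), (40.336063385009766, 42.91242980957031), 178.0545654296875) [0.47807678 0.02268509 0.126     ]
280 132
```

View pics/c4.png

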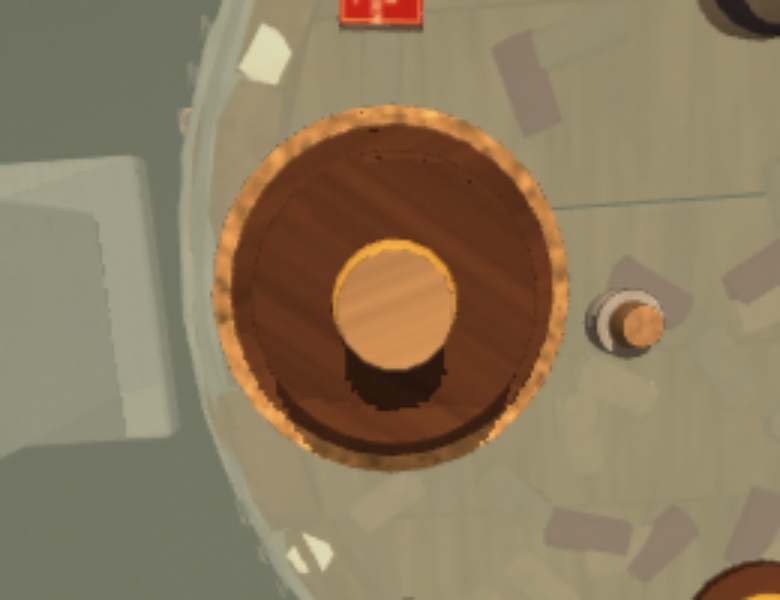

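The medium post is centred at (393,305) in the crop, within 1 mm of the target. Next is the small wooden tier.

Run:
```python
from h import *
pick((.6592,-.1620),.042,lift=.26)
place((.478,.0225),.042,.126,zt=.26)
p=(.472,-.03); move_ptp([*p,.40],nat(p)); pause(.2)
P=camera_params('wrist'); im=snap('wrist','w5.png')
s=proj('wrist',[.478,.0225,.186],P)
e=blob(im,s,'post');r=ray('wrist',e[0],.186,P);print(s,e,r)
x,y=s.astype(int)
p=(.60,.08); move_ptp([*p,.33],nat(p)); pause(.2)
P=camera_params('wrist'); im2=snap('wrist','w6.png')
for n in('look_for','tip_of'):
  print(n,[(o['at'],o['confidence'],ray('wrist',o['at'],.0,P)) for o in globals()[n]('wrist','beaker')[:2]])
print(proj('wrist',[.64,.146,.08],P),proj('wrist',[.64,.146,.0],P))
cv2.imwrite('pics/m6.png',cv2.resize(np.hstack([im,im2]),(800,300))[:,:,::-1])
```

```text
gap 0.04063099723805431
lift dF [ 1.01 -0.27 -3.11] gap 0.04056913892559368
contact z-off 0.0 F [-0.6  0.8  2.5]
t 53.825
[282.35208997 134.10607508] ((282.5398864746094, 134.0495147705078), (40.32243347167969, 42.77066421508789), 178.98707580566406) [0.47820048 0.02254556 0.186     ]
look_for [([323.1, 123.0], 0.88, array([0.65536447, 0.14804882, 0.        ])), ([219.0, 160.4], 0.54, array([0.51345292, 0.07640377, 0.        ]))]
tip_of [([315.6, 125.0], 0.72, array([0.64528841, 0.14397888, 0.        ]))]
[319.42932    124.36906538] [312.14185666 123.03205199]
```

View pics/m6.png

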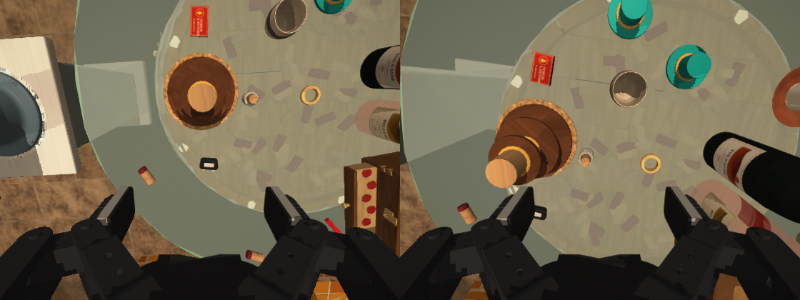

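View pics/w6.png

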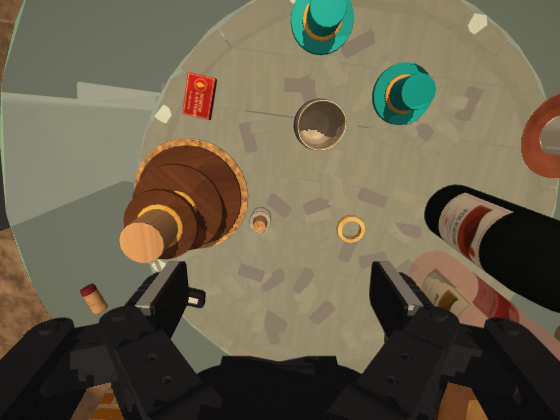

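Beaker rim at (320,125), which matches (0.640, 0.146). The stack is centred to within 0.3 mm. I'll hover over the beaker and check from the side camera that the forearm clears the stack.

Run:
```python
from h import *
p=(.6405,.1457); q=nat(p); move_gripper(.085); move_ptp([*p,.16],q); pause(.2)
a=snap('side');b=snap('scene');print(read_qpos(),inverse_kinematics([*p,.045],q))
cv2.imwrite('pics/m7.png',cv2.resize(np.hstack([a,b]),(800,300))[:,:,::-1])
```

```text
[-0.84858623  0.59255012  0.76663601  1.68203918 -0.46283891  1.05375884
  0.2888581 ] [-0.7806214   0.73708281  0.669309    1.72949284 -0.5719483   0.8795386
  0.36236699]
```

View pics/m7.png

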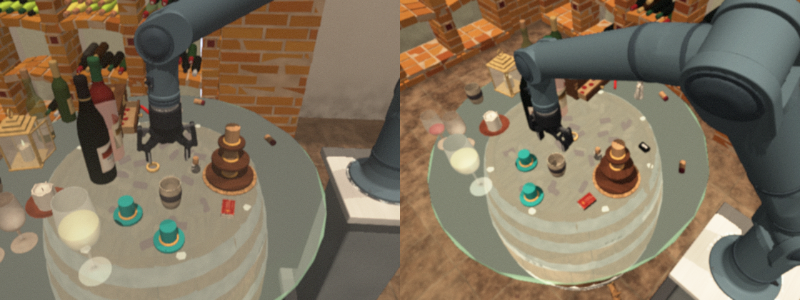

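The hover is in line with the beaker, and the forearm is far above the stack. Pick it up and place it.

Run:
```python
from h import *
pick((.6405,.1457),.045,lift=.30,eff=40)
t=snap('side','s8.png')
place((.4782,.0225),.045,.186,zt=.30)
p=(.472,-.06); move_ptp([*p,.45],nat(p)); pause(.3)
P=camera_params('wrist'); im=snap('wrist','w9.png')
print('expected rim',proj('wrist',[.4782,.0225,.266],P),[(o['at'],o['confidence'],ray('wrist',o['at'],.226,P)) for o in look_for('wrist','beaker')[:2]])
side=snap('side','s9.png'); print(proj('side',[.4782,.0225,.186]),[(o['at'],o['confidence']) for o in tip_of('side','beaker')])
x,y=proj('side',[.4782,.0225,.13]).astype(int); c=cv2.resize(side[max(0,y-75):y+75,x-100:x+100],(560,420))
cv2.imwrite('pics/m9.png',cv2.resize(np.hstack([im,c]),(800,300))[:,:,::-1]); print(read_time_s())
```

```text
gap 0.060309879525898114
lift dF [-0.08 -0.14 -1.44] gap 0.06001443212689501
contact z-off -0.0 F [-1.8  1.   5.3]
t 69.4167
expected rim [274.90503721 103.63878599] [([276.7, 102.7], 0.86, array([0.47981067, 0.02461773, 0.226     ])), ([246.4, 129.8], 0.41, array([0.44385583, 0.00118603, 0.226     ]))]
[325.48113654 176.5635851 ] [([326.1, 176.9], 0.71), ([322.4, 243.7], 0.19)]
70.55
```

View pics/m9.png

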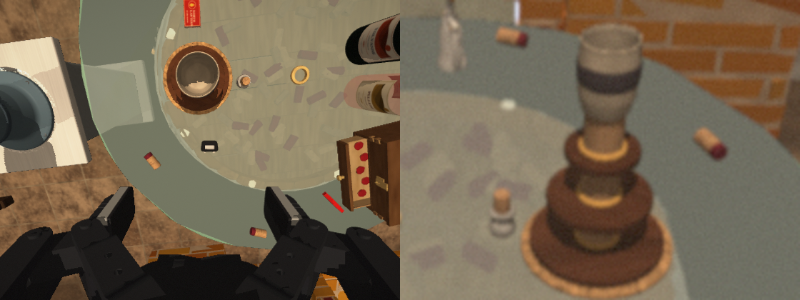

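The full stack is upright and centred. The beaker is at wrist pixel (277,103) against an expected (275,104), and at side pixel (326,177) against (325,177). The gripper is clear and the bystanders haven't moved, so I'll hand it in.

```bash
python3 -c "
from bench import *
sign_off()"
```

```text
the job is handed in; nothing more can be done
```

The serving stand is built and handed in: the large, medium and small wooden tiers are stacked on the cork mat, with the nearer beaker upright on top. It took about 70 s of robot time.

- **Placing:** each piece was picked up once and lowered until it touched at the expected height. It was then let go before the next was fetched.
- **Last checks:** wrist-camera measurements put the large tier about 2 mm from the mat's centre and the medium and small posts within 1 mm of their targets. The beaker showed within about 2 pixels of its expected place in both the wrist and side views.
- **One reading set aside:** the board outline measured for the medium tier came out about 4 mm off because it merged with the large board. The post-top measurement and the close crop showed it centred.
- **Bystanders:** the turquoise look-alikes, the far beaker and the bystanders looked unmoved in the pictures, though I did not measure their positions afterwards.

No check failed; the sign-off gives no verdict of its own.

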